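# Offer up a rubber heel over a cemented heel seat

## Task

Open the bench fume extraction first: swing the lever on top of the duct a quarter turn, from across the pipe until it lies fully in line with it. Then take the larger of the two rubber heels off the nail board, leaving the other things where they are, carry it over the bench clutter without letting it touch anything, and bring it over the cemented heel seat of the upturned shoe. Finish while still holding it there in the gripper: still, level, about a centimetre above the seat and lined up with it all round, rounded end over rounded end and not touching, because the cement grabs at first contact.

Things in the scene. Friction and masses are not known exactly. Their poses are not given: they have to be found in the camera images.
- damper (a joint): Quarter-turn damper lever on top of the horizontal galvanised duct (80 mm across, crown 190 mm above the bench) on the robot's right. Upright hinge: 0 = closed, lever across the duct; 1.571 = fully open, in line with it, pointing away from the flared inlet; grows counter-clockwise seen from above. Takes about 1.5 N at the grip and stays where left. Starts 0 to 0.3
- damper_grip (a point): Middle of the lever's black grip, 85 mm from the hinge. The grip is a level bar along the lever, 60 mm long, 14 mm wide, 18 mm high, its middle 220 mm above the bench; below it is 21 mm of air to the crown of the duct (a thin quadrant plate lies within 46 mm of the hinge)
- damper_axis (a point): Point on the lever's vertical hinge axis, at the height of the grip (220 mm)
- extraction: The fixed extraction duct with bench flange, elbow and flared inlet. Origin on the bench straight below the lever's hinge; its y axis runs along the horizontal duct towards the flared inlet (125 mm across, mouth 106 mm from the origin, facing the shoe); the closed lever points along -x, the open lever along -y
- heel: The larger rubber heel: black D-shaped slab 64 long (x) x 60 wide (y) x 14 mm thick, about 65 g, rigid. Origin at the centre of its underside (cemented, kept down), z up; +x to its half-round back (radius 30 mm), -x to its straight front. Sides parallel from x = -32 to +2 mm. Rests level on nail points 40 mm above the bench, the nearer or the farther of the two
- heel_back (a point): Point on the heel's underside on its centre line, 30 mm from its origin towards the round back
- heel_front (a point): Point on the heel's underside on its centre line, 30 mm from its origin towards the straight front
- small_heel: The smaller rubber heel, same shape but 48 x 44 x 10 mm, on the other half of the nail board: leave it there. Origin at the centre of its underside
- nailboard: Fixed nail board on the robot's left: wooden board 240 (x) x 90 (y) x 18 mm set with three rows of upright nails (rows 18 mm apart) rising 22 mm out of it, tips 40 mm above the bench. Origin at the centre of the board's underside
- shoe: The upturned brown leather shoe, fixed on a steel post, sole up. Origin at the centre of the heel seat's top face, z up; +x to the back of the shoe, -x to the toe, which reaches 248 mm from the origin. The sole beyond 100 mm towards the toe rises to 14 mm above the seat and is up to 92 mm wide
- seat (a point): Centre of the cemented top face of the heel seat, level, 205 mm above the bench, axes as the shoe's. The seat is a D-shaped leather stack 60 mm long (x), 56 mm wide (y), 16 mm high, round back at +x; the heel is to overhang it evenly by 2 mm
- seat_back (a point): Point on the seat's top face on its centre line, 30 mm from its centre towards the back of the shoe
- seat_front (a point): Point on the seat's top face on its centre line, 30 mm from its centre towards the toe
- stand: Fixed steel stand under the shoe: base plate 120 x 90 x 10 mm and post. Origin on the bench straight below the seat's centre, axes as the shoe's
- tin: Closed cement tin standing between the nail board and the shoe, 77 mm across, 97 mm high. Origin at the centre of its base
- hammer: Hammer 220 mm long lying on the bench to the right of the shoe, head away from the robot. Origin under its middle
- tack_dish: Low steel dish of tacks, 90 mm across, 24 mm high, on the bench in front of the robot. Origin at the centre of its base
There are look-alikes about, which are no part of the job. What is shaped like the heel but blue is not meant.

How it is judged (in metres and radians):
On the way, in this order (a step that is already met when the one before it is completed fails the run):
1. the extraction damper is open, lever in line with the duct (value of joint damper above 1.4 rad), for 0.2 s.
2. the larger heel is lifted clear of the nails in the fingers (height (world z) of heel above 0.08 m and contact force between heel and the fingers above 0.5 N), for 0.2 s.
At the end, for the whole second after the job is handed in: Damper within 0.17 rad of fully open; the larger heel held in the fingers (over 1 N), under 20 mm/s, level within 0.12 rad, its underside 3 to 20 mm above the heel seat, not touching the shoe, its back and front points each within 8 mm of the seat's, seen from above (value of joint damper above 1.4 rad and z of heel in the frame of seat between 0.003 and 0.02 m and horizontal distance between heel_back and seat_back below 0.008 m and horizontal distance between heel_front and seat_front below 0.008 m and angle between heel's own z axis and vertical below 0.12 rad and contact force between heel and the fingers above 1 N and contact force between heel and shoe below 0.05 N and linear speed of heel below 0.02 m/s); the arm keeps its last pose, push and grip.
It fails at once if the heel touches the shoe, its stand or the extraction duct (contact force between heel and shoe above 0.3 N or contact force between heel and stand above 0.3 N or contact force between heel and extraction above 0.3 N).
It fails at once if the heel touches the tin, the hammer, the dish or the other heel (contact force between heel and tin above 0.3 N or contact force between heel and hammer above 0.3 N or contact force between heel and tack_dish above 0.3 N or contact force between heel and small_heel above 0.3 N).
It fails at once if the heel falls off the nails towards the bench (height (world z) of heel below 0.03 m).
It fails at once if the tin, hammer, dish or smaller heel is moved by more than 25 mm or the tin is tipped (distance of any of tin, hammer, tack_dish, small_heel from where it was at the start of the episode above 0.025 m or angle between tin's own z axis and vertical above 0.3 rad).
It also fails if it takes over 64 s, if anything falls off the work surface, if the arm or the gripper's body presses on something with over 40 N, if the wrist force passes 120 N, or if a joint passes its speed limit or range.

## Robot

A 6-joint arm with a two-finger parallel gripper is mounted at the origin on the work surface. World frame = base frame: x ahead of the robot, y to its left, z up, the work surface at z = 0. Lengths are in mm, angles in rad, forces in N, time in s.
With the tool pointing down it reaches from about 400 to 925 mm from the base axis. Payload 12.5 kg.
Tool frame: the origin (TCP) lies midway between the tips of the shut fingers; the grasp point (between the pads) lies 19 mm behind it (env.pinch_z is the z of the grasp point in the tool frame, in mm); z points along the fingers, y is the line along which they close (so a half turn about z gives the same grasp; the last joint's range is limited). The gripper opens to 95 mm and grips with 3 to 60 N. Pads are 20 mm wide; open, the fingers measure 119 mm over their backs; the gripper's body (75 mm by 180 mm) begins 59 mm behind the grasp point.
Start: joints at [-1.375, 0.491, 1.559, -0, 1.092, -0.106], TCP at [185.798, -596.763, 214.661] pointing down, gripper open.
Joint ranges: [-3.1, 3.1], [-0.84, 2.19], [0.05, 2.79], [-1.13, 4.28], [0.06, 2.93], [-2.69, 2.69]. Speed limits (rad/s): [2.22, 2.22, 2.79, 3.14, 3.14, 3.14].

## Interface

Orientations are given as [roll, pitch, yaw] about the fixed x, y, z axes, in that order (R = Rz(yaw) Ry(pitch) Rx(roll)).
In Python, from cell import env, eyes gives the robot as it stands.
- The arm moves only by the shell command python3 -m inch 'ROWS'. ROWS is JSON, a list of rows, each a list of 3 entries, a list of its own where there are three numbers: the shift along the tool's x, y, z in units of 60 mm (1.0 is 60 mm), then the turn about the tool's z in units of 5 degrees (1.0 is 5 degrees), then the closure, from -1 (fully open) to 1 (shut). In form: [[[tx, ty, tz], turn, claw], ...]. A call has exactly 10 rows; each row shifts and turns the commanded pose from where the row before left it, along the tool's axes as they then stand; what a row does not reach is not made up. A row lasts 1/8 s, in which the tool goes at most 62.5 mm and 10.7 degrees, less where a joint would pass 70% of its speed; a pose out of reach is approached as far as the arm can. A call is refused whole if a number of a shift passes 1 or a number of a turn 1, either way. A call with a gripper value outside its range is refused whole. The fingers move at their own pace and stop on an object; the grip force is fixed at half the most. Time passes only in rows, so rows that do not move let the fingers close, or fill a call up. It gives the time, the measured TCP pose, the force, the opening and the grip force at its end, in the units of the state.
- env.state(): the state, without advancing time (a new reading comes with each control period).
- eyes.read_camera(name): name is "side" or "top"; returns a dict with "pixels" (480x640x3 uint8, red, green, blue), "fx", "fy", "cx", "cy" (pixels), "extrinsics" (4x4, takes a point from world to camera coordinates). Camera axes: x right, y down, z forward; pixel columns grow to the right and rows downward; lengths in mm; the calibration is good to about 2 mm. A picture is of the moment at which its call begins. There is no depth.
- env.job_done(): hands the job in; it is judged then, once.
Trained networks look in a picture, given as the dict that the camera call returned (one of the last four; its "shot" number tells which), for a name from the list of things; names that differ only in an ending like _2 or _b are one class to them, and where a whole thing is asked for, a point or a joint stands for the part that bears it (a point fixed in the world has none). Each returns a list of dicts, best first, with "score" (0 to 1); they miss things now and then, are a little off and sometimes report something else, mostly with a low value. They report only what shows in the picture. A call takes as long as a camera call. They do not tell look-alikes from the thing itself.
- eyes.boxes_of(name, picture): "centre" ([row, column] in pixels, amid what is visible of it).
- eyes.cut_out(name, picture): "mask" (480x640 bool, what is visible of it) and "centre" ([row, column] in pixels, amid what is visible of it).
- eyes.spot_point(name, picture): "centre" ([row, column] in pixels: a listed point, or the origin of a listed thing).
The state is a dict: "t": time; "joints": joint angles; "qvel": joint speeds; "tau": joint torques, N m; "eef_pos": TCP position; "tcp_rot": TCP orientation; "ft_force": force on the tool from outside, world axes, zero at the start; "moment": the same for the moment, N m; "opening": opening from 0.0 (shut) to 1.0 (fully open); "grip_force": force on a finger pad.
Only numpy, scipy, OpenCV 4.12 (cv2) and the standard library are available. Lean on these libraries where they do the work, as an engineer would, in place of code of your own. Each camera call takes 0.05 s, during which the arm holds its last target. There are 200 camera calls.

## Working session

There is one attempt and no reset: what is moved stays moved. The work goes in short steps, Python scripts to look and compute and a shell command to move; the robot and the scene stay as the last step left them, time stands still between calls to the robot, and variables do not carry over. Pictures are saved under pics/ and viewed, at most 10 in all, crops included, and the job is handed in when it is done.

```bash
ls; mkdir -p pics
cat > h.py <<'E'
import numpy as np, cv2
from cell import env, eyes
def ray(p,rc):
    E=np.array(p["extrinsics"]);R=E[:3,:3];o=-R.T@E[:3,3]
    d=R.T@np.array([(rc[1]-p["cx"])/p["fx"],(rc[0]-p["cy"])/p["fy"],1]);return o,d/np.linalg.norm(d)
def atz(p,rc,z):
    o,d=ray(p,rc);return (o+d*(z-o[2])/d[2]).round(1)
def proj(p,X):
    c=np.array(p["extrinsics"])@np.append(X,1);return [p["fy"]*c[1]/c[2]+p["cy"],p["fx"]*c[0]/c[2]+p["cx"]]
def save(p,n): cv2.imwrite(f"pics/{n}.png",p["pixels"][:,:,::-1])
E
python3 - <<'E'
from h import *
ps={n:eyes.read_camera(n) for n in("top","side")}
for n,p in ps.items():
    save(p,n+"0"); print(n,ray(p,[240,320]))
Z=dict(damper_grip=220,damper_axis=220,heel=40,heel_back=40,heel_front=40,small_heel=40,nailboard=0,seat=205,seat_back=205,seat_front=205,tin=0,hammer=0,tack_dish=0,extraction=0)
for k,z in Z.items():
  for n,p in ps.items():
    print(k,n,[(round(d["score"],2),np.round(d["centre"]).tolist(),atz(p,d["centre"],z)[:2].tolist()) for d in eyes.spot_point(k,p)[:3]])
print(env.state(),env.pinch_z)
E
```

```text
pics
top (array([ 288.62761687,   27.44580136, 1493.11335844]), array([ 0.17285278, -0.01031598, -0.98489365]))
side (array([121.134934  , 732.55419706, 894.08381571]), array([ 0.3231208 , -0.6491948 , -0.68857756]))
damper_grip top [(0.89, [289.0, 490.0], [382.3, -399.9]), (0.48, [257.0, 268.0], [473.3, 141.7])]
damper_grip side [(0.54, [130.0, 423.0], [392.3, -387.3]), (0.44, [129.0, 394.0], [457.8, -357.9])]
damper_axis top [(0.74, [253.0, 472.0], [472.6, -362.2])]
damper_axis side [(0.71, [130.0, 391.0], [465.0, -349.1])]
heel top [(0.96, [331.0, 216.0], [297.0, 300.8]), (0.76, [285.0, 213.0], [422.9, 310.7]), (0.62, [300.0, 180.0], [383.8, 402.4])]
heel side [(0.92, [421.0, 337.0], [278.6, 332.0]), (0.89, [446.0, 257.0], [381.6, 436.8]), (0.62, [374.0, 270.0], [434.8, 305.5])]
heel_back top [(0.84, [346.0, 218.0], [257.6, 296.2]), (0.7, [294.0, 210.0], [399.3, 318.9])]
heel_back side [(0.92, [433.0, 246.0], [410.0, 426.9]), (0.66, [131.0, 391.0], [553.7, -636.2]), (0.62, [387.0, 280.0], [403.4, 321.1])]
heel_front top [(0.95, [324.0, 216.0], [317.6, 302.7]), (0.85, [271.0, 216.0
[... 1374 characters left out ...]
4.1])]
{'t': 1.5, 'joints': array([-1.37459948e+00,  4.90908292e-01,  1.55890167e+00, -1.04962111e-05,
        1.09170083e+00, -1.05587904e-01]), 'qvel': array([ 1.92120897e-05,  1.84248401e-03,  1.48441190e-04, -5.44240348e-04,
       -3.52246778e-04, -1.01058329e-03]), 'tau': array([ 5.39558823e-04, -6.12461185e+01, -2.58427548e+01,  6.93386723e-02,
        4.45792219e-02, -1.70819374e-05]), 'eef_pos': array([ 185.79515183, -596.76250086,  214.65521212]), 'tcp_rot': array([3.14151223e+00, 1.78905697e-05, 3.01789587e-01]), 'ft_force': array([0.43809026, 1.07881963, 0.34326661]), 'moment': array([ 0.00481335,  0.00323014, -0.02342332]), 'grip_force': 0.0, 'opening': 0.9991524211062671} -18.8
```

View pics/top0.png

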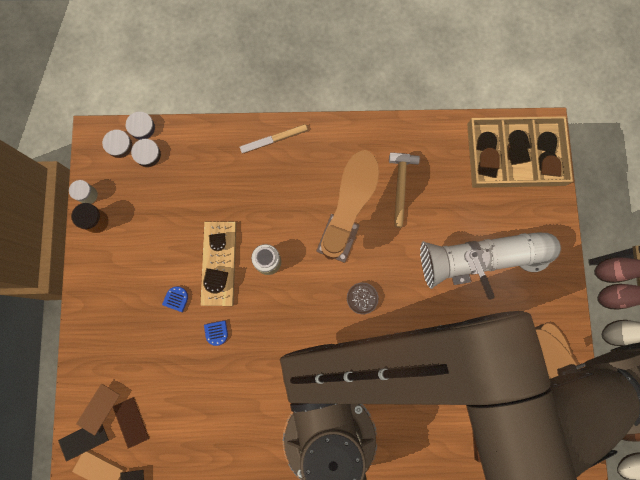

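View pics/side0.png

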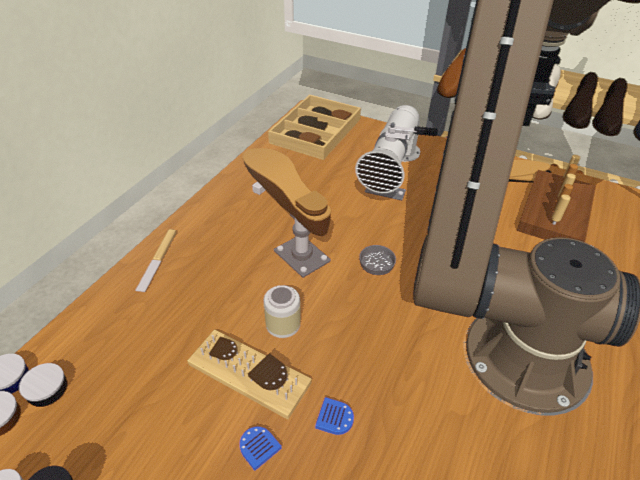

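```bash
cat >> h.py <<'E'
from scipy.optimize import minimize
def D(L,W,h,z0=0,n=20):
    r=W/2;a=np.linspace(-np.pi/2,np.pi/2,n)
    o=[(-L/2,-r)]+[(L/2-r+r*np.cos(t),r*np.sin(t)) for t in a]+[(-L/2,r)]
    return np.array([(x,y,z) for z in(z0,z0+h) for x,y in o])
def place(P,q):
    c,s=np.cos(q[2]),np.sin(q[2]);return P@np.array([[c,s,0],[-s,c,0],[0,0,1]])+[q[0],q[1],0]
def sil(p,P,S=4):
    uv=np.array([proj(p,x)[::-1] for x in P]);m=np.zeros((480*S,640*S),np.uint8)
    cv2.fillConvexPoly(m,cv2.convexHull(np.round(uv*S+S/2-.5).astype(np.int32)),1);return cv2.resize(m.astype(np.float32),(640,480),interpolation=cv2.INTER_AREA)
def fit(views,P,q0):
    f=lambda q:sum(np.abs(sil(p,place(P,[q[0],q[1],q[2]/50]))-m).sum()/m.sum() for p,m in views)
    r=minimize(f,[q0[0],q0[1],q0[2]*50],method="Nelder-Mead",options=dict(initial_simplex=np.array([[0,0,0],[6,0,0],[0,6,0],[0,0,10]])+[q0[0],q0[1],q0[2]*50],maxfev=150))
    return r.x[0].round(1),r.x[1].round(1),round(r.x[2]/50,3),round(r.fun,3)
E
python3 - <<'E'
from h import *
ps={n:eyes.read_camera(n) for n in("top","side")}
M={}
for n,p in ps.items():
  for k in("heel","small_heel","seat","shoe","damper_grip","extraction"):
    r=eyes.cut_out(k,p); M[n,k]=r
    print(n,k,[(round(d["score"],2),np.round(d["centre"]).tolist(),int(d["mask"].sum())) for d in r[:3]])
import pickle;pickle.dump((ps,M),open("m.pkl","wb"))
tiles=[]
for n,cs in(("top",((285,215),(242,335),(265,460))),("side",((370,268),(205,312),(150,400)))):
  im=ps[n]["pixels"][:,:,::-1].copy();im=cv2.resize(im,None,fx=4,fy=4,interpolation=cv2.INTER_CUBIC)
  tiles.append(np.hstack([im[4*r-148:4*r+148,4*c-132:4*c+132] for r,c in cs]))
cv2.imwrite("pics/crops.png",np.vstack(tiles))
E
```

```text
top heel [(0.86, [282.0, 215.0], 467), (0.8, [299.0, 178.0], 500), (0.72, [333.0, 217.0], 474)]
top small_heel [(0.77, [244.0, 217.0], 270), (0.51, [182.0, 403.0], 842)]
top seat [(0.94, [198.0, 350.0], 2946)]
top shoe [(0.79, [197.0, 350.0], 2998)]
top damper_grip [(0.71, [276.0, 484.0], 372)]
top extraction [(0.66, [259.0, 485.0], 5058)]
side heel [(0.9, [446.0, 258.0], 1204), (0.65, [371.0, 270.0], 957), (0.57, [419.0, 334.0], 1063)]
side small_heel [(0.24, [130.0, 417.0], 296)]
side seat [(0.89, [187.0, 290.0], 3690)]
side shoe [(0.88, [188.0, 293.0], 3574)]
side damper_grip [(0.88, [132.0, 418.0], 294)]
side extraction [(0.73, [151.0, 394.0], 3706)]
```

View pics/crops.png

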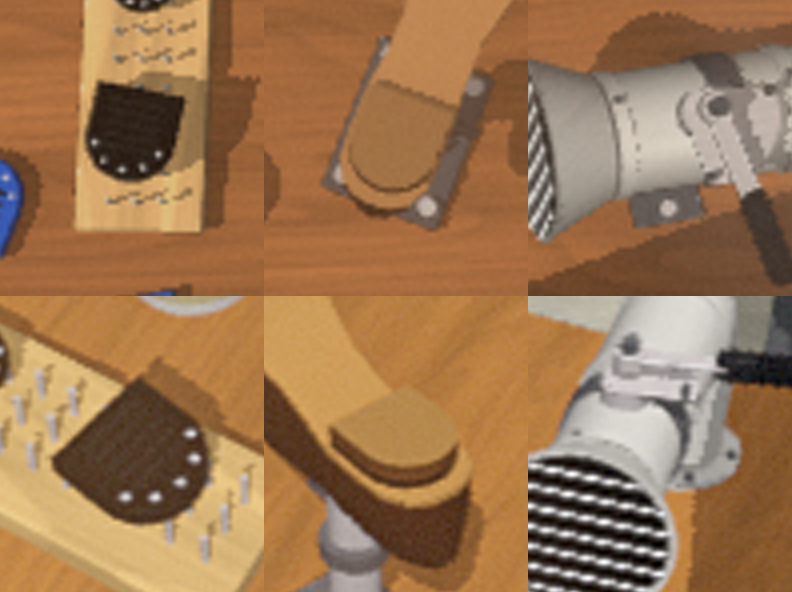

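Run:
```python
from h import *
import pickle;ps,M=pickle.load(open("m.pkl","rb"))
T,S=ps["top"],ps["side"]
hm={"top":M["top","heel"][0]["mask"],"side":M["side","heel"][1]["mask"]}
def flood(p,seed,t):
    im=cv2.medianBlur(np.ascontiguousarray(p["pixels"]),3);m=np.zeros((482,642),np.uint8)
    cv2.floodFill(im,m,seed[::-1],0,(t,)*3,(t,)*3,8|cv2.FLOODFILL_MASK_ONLY|cv2.FLOODFILL_FIXED_RANGE|(1<<8));return m[1:-1,1:-1]
def dark(p,m):
    m=cv2.dilate(m.astype(np.uint8),np.ones((7,7)));g=p["pixels"].max(2)<95
    return cv2.morphologyEx((m&g).astype(np.uint8),cv2.MORPH_CLOSE,np.ones((5,5)))
for nm,ms in(("net",hm),("dark",{n:dark(ps[n],hm[n]) for n in hm})):
    for vs in(["top"],["side"],["top","side"]):
        print("heel",nm,vs,fit([(ps[n],ms[n].astype(np.float32)) for n in vs],D(64,60,14,40),[423,311,3.14]))
sh=(120,15)
for t in(12,16,20,25):
    a=flood(T,(240,336),t);b=flood(S,(204,313),t);P=D(60,56,0,205)
    print(t,a.sum(),b.sum(),end=" ")
    for v in([(T,a)],[(S,b)],[(T,a),(S,b)]):
        if all(m.sum()<1500 for _,m in v): print(fit([(p,m.astype(np.float32)) for p,m in v],P,[511,-25,2.9]),end=" ")
    print()
m=M["top","extraction"][0]["mask"]
c=np.arange(500,530);top=[np.where(m[:,i])[0].min() for i in c];bot=[np.where(m[:,i])[0].max() for i in c]
print(top[::4],bot[::4])
im=T["pixels"].astype(int)
A=atz(T,[np.polyval(np.polyfit(c,top,1),500),500],165);B=atz(T,[np.polyval(np.polyfit(c,top,1),530),530],165);print("duct top edge",A,B,np.degrees(np.arctan2(*(A-B)[:2][::-1]))-90)
A=atz(T,[np.polyval(np.polyfit(c,bot,1),500),500],140);B=atz(T,[np.polyval(np.polyfit(c,bot,1),530),530],140);print("duct bot edge",A,B,np.degrees(np.arctan2(*(A-B)[:2][::-1]))-90)
print("hub",atz(T,[253.5,474.5],225),"grip",atz(T,[287,486],225))
g=M["side","damper_grip"][0]["mask"]&(S["pixels"].max(2)<60);
k=M["top","damper_grip"][0]["mask"]&(T["pixels"].max(2)<70)
for p,m in((T,k),(S,g)):
    rc=np.argwhere(m);l=cv2.fitLine(rc.astype(np.float32),cv2.DIST_L2,0,.01,.01).ravel();u=rc.mean(0);print(len(rc),u,atz(p,u,222),atz(p,u+10*l[:2],222)-atz(p,u,222))
print(atz(T,[262,430],150),atz(T,[248,545],150))
```

```text
heel net ['top'] (np.float64(432.8), np.float64(306.9), np.float64(2.918), np.float64(0.059))
heel net ['side'] (np.float64(432.1), np.float64(307.9), np.float64(2.91), np.float64(0.056))
heel net ['top', 'side'] (np.float64(432.5), np.float64(307.3), np.float64(2.931), np.float64(0.119))
heel dark ['top'] (np.float64(433.2), np.float64(305.9), np.float64(2.912), np.float64(0.073))
heel dark ['side'] (np.float64(432.9), np.float64(308.1), np.float64(2.941), np.float64(0.111))
heel dark ['top', 'side'] (np.float64(433.0), np.float64(307.1), np.float64(2.928), np.float64(0.204))
12 527 9317 (np.float64(514.1), np.float64(-19.9), np.float64(2.699), np.float64(0.104)) 
16 66177 69019 
20 99000 106890 
25 102059 112424 
[np.int64(238), np.int64(237), np.int64(236), np.int64(236), np.int64(235), np.int64(234), np.int64(233), np.int64(234)] [np.int64(268), np.int64(267), np.int64(266), np.int64(265), np.int64(265), np.int64(266), np.int64(270), np.int64(271)]
duct top edge [ 518.4 -453.9  165. ] [ 529.  -533.5  165. ] 7.585213516880501
duct bot edge [ 448.5 -456.9  140. ] [ 437.8 -535.1  140. ] -7.791321008683013
hub [ 469.6 -365.7  225. ] grip [ 386.6 -387.8  225. ]
122 [287.6557377  487.04098361] [ 385.1 -391.2  222. ] [-22.7  -7.2   0. ]
157 [130.82802548 426.28025478] [ 382.9 -385.7  222. ] [-23.7  -7.7   0. ]
[ 460.4 -271.2  150. ] [ 490.9 -575.6  150. ]
```

```bash
python3 -m inch '[[[0,0,-0.67],0,-1],[[0.6,-0.33,0],0,-1],[[0.6,-0.33,0],0,-1],[[0.6,-0.33,0],0,-1],[[0.6,-0.33,0],0,-1],[[0.6,-0.33,0],0,-1],[[0.6,-0.33,0],0,-1],[[0.6,-0.33,0],0,-1],[[0,0,0],0,-1],[[0,0,0],0,-1]]'
```

```text
t: 3.45
eef_pos: [385.1, -389.8, 254.9]
tcp_rot: [3.141, 0.0, 0.302]
ft_force: [0.3, -1.1, 0.7]
opening: 1.002
grip_force: 0.0
```

```bash
python3 -m inch '[[[0,0,0.3],0,-1],[[0,0,0.3],0,-1],[[0,0,0.25],0,-1],[[0,0,0],0,-1],[[0,0,0],0,1],[[0,0,0],0,1],[[0,0,0],0,1],[[0,0,0],0,1],[[0,0,0],0,1],[[0,0,0],0,1]]'; python3 -c "
from h import *
save(eyes.read_camera('side'),'g');s=env.state();print(s['ft_force'],s['opening'],s['grip_force'],s['moment'])"
```

```text
t: 4.7
eef_pos: [385.2, -389.5, 203.9]
tcp_rot: [3.142, 0.0, 0.302]
ft_force: [0.3, 0.3, 0.3]
opening: 0.424
grip_force: 0.0
[0.3762444  0.83491859 0.28618849] 0.38328436952066225 0.0 [ 0.01803964 -0.04313472  0.01447535]
```

View pics/g.png

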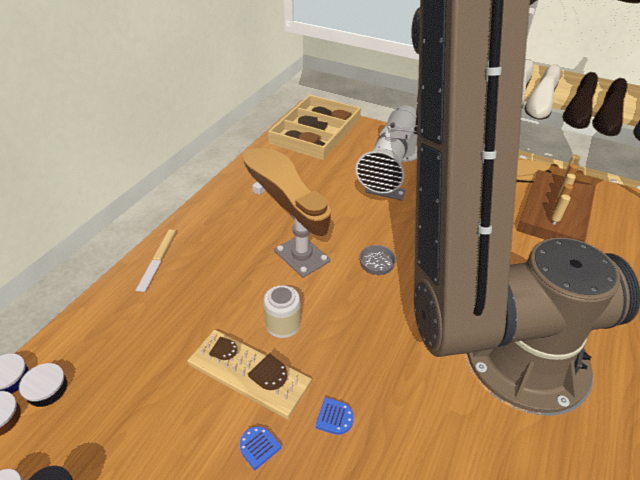

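The arm hides the lever (about row 130, col 420) from the side camera; the fingers are still closing, so I wait.

```bash
python3 -m inch '[[[0,0,0],0,1],[[0,0,0],0,1],[[0,0,0],0,1],[[0,0,0],0,1],[[0,0,0],0,1],[[0,0,0],0,1],[[0,0,0],0,1],[[0,0,0],0,1],[[0,0,0],0,1],[[0,0,0],0,1]]'
```

```text
t: 6.0
eef_pos: [385.1, -389.4, 203.8]
tcp_rot: [-3.141, 0.0, 0.302]
ft_force: [-1.5, 4.4, 0.5]
opening: 0.147
grip_force: 30.0
```

```bash
python3 -m inch '[[[0.005,0.124,0],-1,1],[[0.005,0.124,0],-1,1],[[0.005,0.124,0],-1,1],[[0.005,0.124,0],-1,1],[[0.005,0.124,0],-1,1],[[0.005,0.124,0],-1,1],[[0.005,0.124,0],-1,1],[[0.005,0.124,0],-1,1],[[0,0,0],0,1],[[0,0,0],0,1]]'
```

```text
t: 7.25
eef_pos: [421.2, -435.9, 203.8]
tcp_rot: [3.14, -0.001, 1.0]
ft_force: [3.5, 6.2, 0.7]
opening: 0.15
grip_force: 29.9
```

```bash
python3 -m inch '[[[0.005,0.124,0],-1,1],[[0.005,0.124,0],-1,1],[[0.005,0.124,0],-1,1],[[0.005,0.124,0],-1,1],[[0.005,0.124,0],-1,1],[[0.005,0.124,0],-1,1],[[0.005,0.124,0],-1,1],[[0.005,0.124,0],-1,1],[[0,0,0],0,1],[[0,0,0],0,1]]'; python3 -c "
from h import *
print(env.state()['moment'])
p=eyes.read_camera('top');save(p,'o')
im=cv2.resize(p['pixels'][200:320,400:560,::-1],None,fx=4,fy=4,interpolation=cv2.INTER_CUBIC);cv2.imwrite('pics/oc.png',im)"
```

```text
t: 8.5
eef_pos: [478.4, -448.7, 203.8]
tcp_rot: [3.14, -0.0, 1.697]
ft_force: [5.3, 5.7, 0.3]
opening: 0.148
grip_force: 30.0
[ 1.03664332 -0.75156836 -0.34530838]
```

View pics/oc.png

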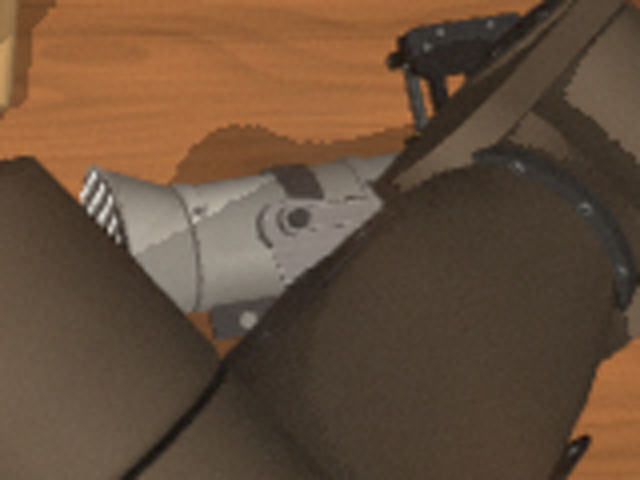

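```bash
python3 -m inch '[[[0,0,0],0,-1],[[0,0,0],0,-1],[[0,0,0],0,-1],[[0,0,0],0,-1],[[0,0,0],0,-1],[[0,0,-0.4],0,-1],[[0,0,-0.8],0,-1],[[0,0,-0.9],0,-1],[[0,0,-0.9],0,-1],[[0,0,0],0,-1]]'
```

```text
t: 9.8
eef_pos: [477.8, -449.6, 388.5]
tcp_rot: [3.137, 0.007, 1.698]
ft_force: [0.5, -0.8, -0.7]
opening: 1.001
grip_force: 0.0
```

```bash
python3 -m inch '[[[0.9,0.1,0],0,-1],[[0.95,0.1,0],0,-1],[[0.95,0.1,0],0,-1],[[0.95,0.1,0],0,-1],[[0.95,0.1,0],0,-1],[[0.95,0.1,0],0,-1],[[0.95,0.1,0],0,-1],[[0.95,0.1,0],0,-1],[[0.95,0.1,0],0,-1],[[0.95,0.1,0],0,-1]]'
python3 - <<'E'
from h import *
p=eyes.read_camera('top');save(p,'o2');s=env.state();print(s["joints"].round(2),s["eef_pos"].round(1))
S=eyes.read_camera('side')
for n in("damper_grip","damper_axis"):
  print(n,[(round(d["score"],2),atz(p,d["centre"],220)) for d in eyes.spot_point(n,p)[:2]],[(round(d["score"],2),atz(S,d["centre"],220)) for d in eyes.spot_point(n,S)[:2]])
a=cv2.resize(p['pixels'][220:300,410:570,::-1],None,fx=5,fy=5,interpolation=cv2.INTER_CUBIC)
cv2.imwrite('pics/oc2.png',a)
E
```

```text
t: 11.05
eef_pos: [464.3, 122.7, 383.0]
tcp_rot: [-3.141, 0.0, 1.698]
ft_force: [0.9, -0.9, -1.0]
opening: 0.999
grip_force: 0.0
[ 0.13  0.14  1.63  0.    1.37 -0.  ] [463.6 127.7 382.9]
damper_grip [(0.71, array([ 478.9, -456.5,  220. ]))] [(0.7, array([390.4, 393.6, 220. ])), (0.45, array([ 472.7, -430.5,  220. ]))]
damper_axis [(0.89, array([ 469.6, -364.7,  220. ]))] [(0.95, array([ 459.9, -348.6,  220. ])), (0.16, array([369.7, 398.6, 220. ]))]
```

View pics/oc2.png

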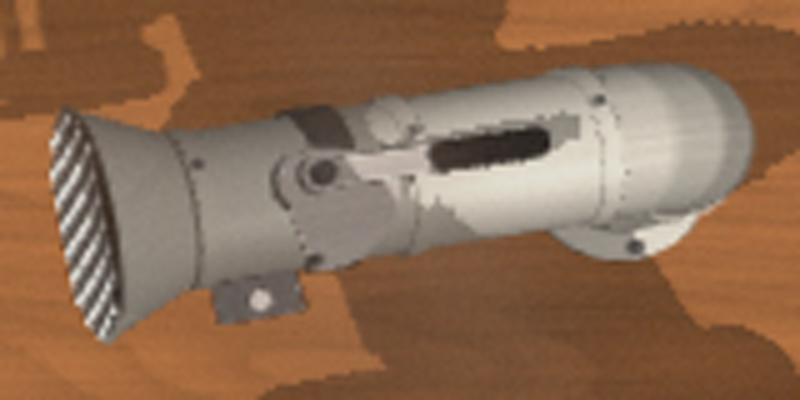

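```bash
python3 -m inch '[[[0.6,0,0],0,-1],[[0.6,0,0],0,-1],[[0.6,0,0],0,-1],[[0.6,0,0],0,-1],[[0.5,0,0],0,-1],[[0,0,0],-1,-1],[[0,0,0],-1,-1],[[0,0,0],-1,-1],[[0,0,0],-1,-1],[[0,0,0],-1,-1]]' && python3 -m inch '[[[0,0,0],-1,-1],[[0,0,0],-1,-1],[[0,0,0],-1,-1],[[0,0,0],-1,-1],[[0,0,0],-1,-1],[[0,0,0],-1,-1],[[0,0,0],-1,-1],[[0,0,0],-1,-1],[[0,0,0],-1,-1],[[0,0,0],0,-1]]'
```

```text
t: 12.6
eef_pos: [443.6, 292.0, 383.5]
tcp_rot: [-3.141, 0.0, 2.135]
ft_force: [-0.1, 1.2, -0.4]
opening: 0.999
grip_force: 0.0
t: 13.85
eef_pos: [443.5, 292.3, 383.6]
tcp_rot: [-3.141, -0.0, 2.917]
ft_force: [-1.5, -0.4, 0.3]
opening: 1.002
grip_force: 0.0
```

```bash
python3 -m inch '[[[0.09,0.2,0],-0.1,-1],[[0,0,0.7],0,-1],[[0,0,0.8],0,-1],[[0,0,0.8],0,-1],[[0,0,0.8],0,-1],[[0,0,0.8],0,-1],[[0,0,0.8],0,-1],[[0,0,0.5],0,-1],[[0,0,0],0,-1],[[0,0,0],0,-1]]'; python3 -c "
from h import *
p=eyes.read_camera('side');print(env.state()['eef_pos'])
cv2.imwrite('pics/s3.png',cv2.resize(p['pixels'][280:460,150:390,::-1],None,fx=3,fy=3))"
```

```text
t: 15.1
eef_pos: [440.7, 306.9, 72.8]
tcp_rot: [3.141, 0.001, 2.928]
ft_force: [0.5, 0.9, -0.4]
opening: 0.996
grip_force: 0.0
[440.78637998 306.89688321  73.09078673]
```

View pics/s3.png

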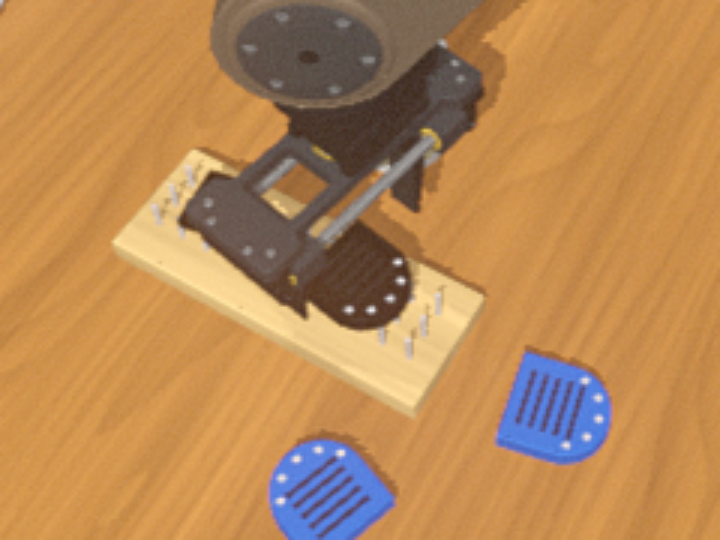

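Fingers straddle the heel (about crop row 275, col 360). Going down and closing.

```bash
python3 -m inch '[[[0,-0.02,0.3],0,-1],[[0,0,0.31],0,-1],[[0,0,0],0,-1],[[0,0,0],0,1],[[0,0,0],0,1],[[0,0,0],0,1],[[0,0,0],0,1],[[0,0,0],0,1],[[0,0,0],0,1],[[0,0,0],0,1]]' && python3 -m inch '[[[0,0,0],0,1],[[0,0,0],0,1],[[0,0,0],0,1],[[0,0,0],0,1],[[0,0,0],0,1],[[0,0,0],0,1],[[0,0,0],0,1],[[0,0,0],0,1],[[0,0,0],0,1],[[0,0,0],0,1]]'
```

```text
t: 16.4
eef_pos: [440.1, 305.3, 35.4]
tcp_rot: [3.141, 0.0, 2.929]
ft_force: [-0.0, 0.5, 4.5]
opening: 0.63
grip_force: 30.0
t: 17.65
eef_pos: [440.1, 305.3, 35.4]
tcp_rot: [3.141, 0.0, 2.929]
ft_force: [-0.8, 0.3, 5.4]
opening: 0.627
grip_force: 30.0
```

```bash
python3 -m inch '[[[0,0,-0.05],0,1],[[0,0,-0.1],0,1],[[0,0,-0.2],0,1],[[0,0,-0.3],0,1],[[0,0,-0.5],0,1],[[0,0,-0.7],0,1],[[0,0,-0.8],0,1],[[0,0,-0.8],0,1],[[0,0,-0.7],0,1],[[0,0,-0.4],0,1]]'
python3 - <<'E'
from h import *
import pickle;ps,M=pickle.load(open("m.pkl","rb"))
from scipy.ndimage import map_coordinates
P=D(60,56,0,205,40)[:42];P=np.vstack([np.linspace(a,b,12,endpoint=False) for a,b in zip(P,np.roll(P,-1,0))]) 
L=np.linalg.norm(np.roll(P,-1,0)-P,axis=1);P=P[np.r_[0:len(P):1]];w=L/L.sum()
def G(p):
    im=cv2.GaussianBlur(p["pixels"].astype(np.float32),(0,0),1.0)
    return np.sqrt(sum(cv2.Sobel(im,cv2.CV_32F,*d)**2 for d in((1,0),(0,1))).sum(2))
g={n:G(p)for n,p in ps.items()}
def f(q,vs):
    s=0
    for n in vs:
        E=ps[n]["extrinsics"];X=place(P,[q[0],q[1],q[2]/40])@np.array(E)[:3,:3].T+np.array(E)[:3,3]
        rc=[ps[n]["fy"]*X[:,1]/X[:,2]+ps[n]["cy"],ps[n]["fx"]*X[:,0]/X[:,2]+ps[n]["cx"]]
        v=map_coordinates(g[n],rc,order=1);s-=(w*np.minimum(v,np.percentile(g[n],97))).sum()/np.percentile(g[n],97)
    return s
for vs in(["top"],["side"],["top","side"]):
    R=[]
    for x in(503,509,515):
        for y in(-34,-28,-22):
            for a in(2.7,2.8,2.9):
                r=minimize(f,[x,y,a*40],args=(vs,),method="Nelder-Mead");R.append((round(r.fun,3),r.x[:2].round(1).tolist(),round(r.x[2]/40,3)))
    print(vs,sorted(R)[:4])
for k in("seat","seat_back","seat_front","stand"):
    for n,p in ps.items(): print(k,n,[(round(d["score"],2),np.round(atz(p,d["centre"],0 if k=="stand" else 205)[:2]).tolist()) for d in eyes.spot_point(k,eyes.read_camera(n))[:1]])
T,S=ps["top"],ps["side"]
print(atz(T,[225.5,331.5],205),atz(T,[231.5,350.5],205),atz(T,[252.3,332.3],205)," side",atz(S,[191,314.25],205),atz(S,[201,295.75],205))
m=M["top","shoe"][0]["mask"];rc=np.argwhere(m);i=np.argsort(rc[:,0])[:20];print("toe",atz(T,rc[i].mean(0),218))
E
```

```text
t: 18.9
eef_pos: [439.8, 305.2, 311.3]
tcp_rot: [3.14, 0.002, 2.929]
ft_force: [-0.6, -0.9, -0.5]
opening: 0.625
grip_force: 30.0
['top'] [(np.float64(-0.521), [501.4, -16.9], np.float64(2.772)), (np.float64(-0.521), [501.4, -16.9], np.float64(2.772)), (np.float64(-0.521), [501.5, -16.9], np.float64(2.772)), (np.float64(-0.521), [501.5, -16.9], np.float64(2.772))]
['side'] [(np.float64(-0.621), [505.3, 1.3], np.float64(4.284)), (np.float64(-0.621), [505.3, 1.3], np.float64(4.284)), (np.float64(-0.513), [513.4, -18.5], np.float64(2.729)), (np.float64(-0.513), [513.4, -18.5], np.float64(2.729))]
['top', 'side'] [(np.float64(-0.896), [511.8, -19.2], np.float64(2.712)), (np.float64(-0.896), [511.8, -19.1], np.float64(2.7)), (np.float64(-0.896), [511.8, -19.1], np.float64(2.7)), (np.float64(-0.896), [511.8, -19.1], np.float64(2.7))]
seat top [(0.9, [516.0, -23.0])]
seat side []
seat_back top [(0.74, [485.0, -16.0])]
seat_back side [(0.85, [492.0, -14.0])]
seat_front top [(0.83, [547.0, -32.0])]
seat_front side [(0.96, [539.0, -38.0])]
stand top [(0.88, [526.0, -24.0])]
stand side [(0.79, [513.0, -27.0])]
[551.1 -15.8 205. ] [534.8 -63.1 205. ] [482.9 -16.  205. ]  side [528.3 -51.9 205. ] [547.4  -1.7 205. ]
toe [ 741.6 -100.5  218. ]
```

Run:
```python
from h import *
import pickle;ps,M=pickle.load(open("m.pkl","rb"))
rows=[]
for n,(r,c) in(("top",(240,337)),("side",(206,313))):
    p=ps[n];S=8;r0,c0=r-18,c-25
    im=np.ascontiguousarray(p["pixels"][r0:r0+37,c0:c0+50,::-1]);im=cv2.resize(im,None,fx=S,fy=S,interpolation=cv2.INTER_CUBIC)
    im=cv2.normalize(im,None,0,255,cv2.NORM_MINMAX)
    o=im.copy()
    for q,col in(((511.8,-19.2,2.71),(0,255,0)),((512,-25,2.80),(0,0,255))):
        uv=np.array([proj(p,x)[::-1] for x in place(D(60,56,0,205)[:22],q)])
        cv2.polylines(o,[np.round((uv-[c0,r0]+.5)*S).astype(np.int32)],True,col,1)
    rows.append(np.hstack([im,o]))
cv2.imwrite("pics/ov.png",np.vstack(rows))
```

```text
(no output)
```

View pics/ov.png

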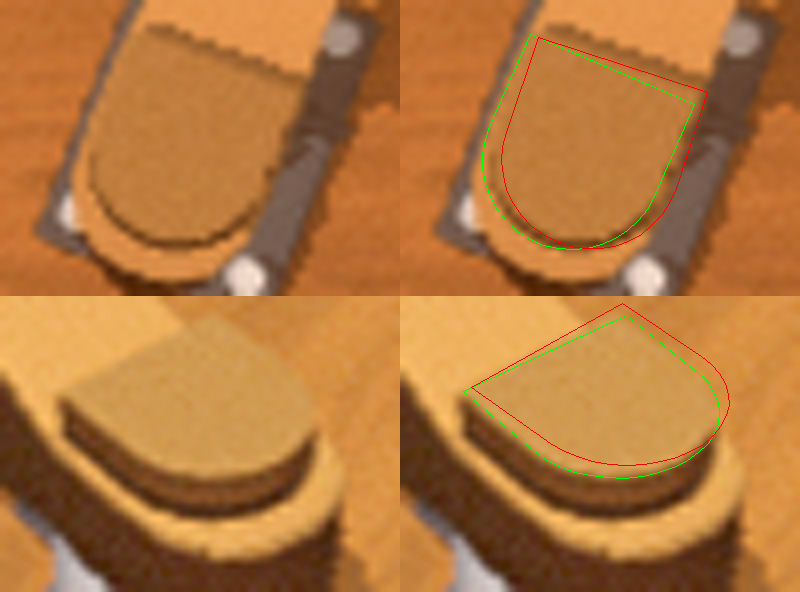

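```bash
python3 -m inch '[[[-0.14,-0.28,0],0,1],[[-0.27,-0.56,0],0,1],[[-0.27,-0.56,0],0,1],[[-0.27,-0.56,0],0,1],[[-0.27,-0.57,0],0,1],[[-0.27,-0.57,0],0,1],[[-0.27,-0.57,0],0,1],[[-0.27,-0.56,0],0,1],[[-0.27,-0.56,0],0,1],[[-0.14,-0.28,0],0,1]]' && python3 -m inch '[[[0,0,0],0.5,1],[[0,0,0],0.7,1],[[0,0,0],0.5,1],[[0,0,0.2],0,1],[[0,0,0.4],0,1],[[0,0,0.3],0,1],[[0,0,0.2],0,1],[[0,0,0],0,1],[[0,0,0],0,1],[[0,0,0],0,1]]'
```

```text
t: 20.95
eef_pos: [518.6, -25.3, 308.2]
tcp_rot: [-3.141, 0.0, 2.927]
ft_force: [0.3, 0.1, -0.2]
opening: 0.627
grip_force: 30.0
t: 22.2
eef_pos: [518.9, -23.1, 242.8]
tcp_rot: [3.141, 0.001, 2.78]
ft_force: [-0.8, -0.1, -1.0]
opening: 0.629
grip_force: 30.0
```

Run:
```python
from h import *
ps={n:eyes.read_camera(n) for n in("top","side")};s=env.state();t=s["eef_pos"];a=s["tcp_rot"][2];z=t[2]+4.6
q=[t[0]+7.3*np.cos(a),t[1]+7.3*np.sin(a),a];print(q,z)
rows=[]
for n,p in ps.items():
    S=8;c=np.array(proj(p,[q[0],q[1],z]));r0,c0=int(c[0])-18,int(c[1])-25
    print(n,r0,c0,[(k,[(round(d["score"],2),atz(p,d["centre"],z)[:2].tolist()) for d in eyes.spot_point(k,p)[:1]]) for k in("heel","heel_back","heel_front")])
    im=cv2.resize(np.ascontiguousarray(p["pixels"][r0:r0+37,c0:c0+50,::-1]),None,fx=S,fy=S,interpolation=cv2.INTER_CUBIC)
    im=cv2.normalize(np.clip(im,0,160),None,0,255,cv2.NORM_MINMAX);o=im.copy()
    for zz,col in((z,(0,255,0)),(z+14,(0,255,255))):
        uv=np.array([proj(p,x)[::-1] for x in place(D(64,60,0,zz)[:22],q)])
        cv2.polylines(o,[np.round((uv-[c0,r0]+.5)*S).astype(np.int32)],True,col,1)
    rows.append(np.hstack([im,o]))
cv2.imwrite("pics/ov2.png",np.vstack(rows))
```

```text
[np.float64(511.9870822731397), np.float64(-20.495217107091374), np.float64(2.7802745391140515)] 247.24127549901812
top 219 309 [('heel', [(0.76, [372.6, 348.7])]), ('heel_back', [(0.77, [265.7, 258.4])]), ('heel_front', [(0.87, [310.6, 262.7])])]
side 167 289 [('heel', [(0.9, [244.1, 424.7])]), ('heel_back', [(0.67, [216.5, 418.6])]), ('heel_front', [(0.8, [538.4, -28.8])])]
```

View pics/ov2.png

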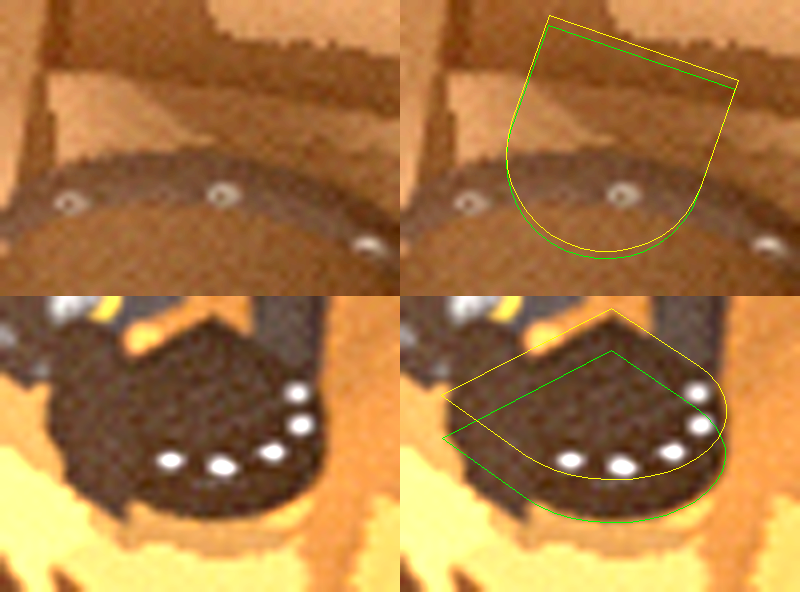

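Run:
```python
from h import *
import pickle;ps,M=pickle.load(open("m.pkl","rb"))
from scipy.optimize import least_squares
P=(D(60,56,0,205,60)[:62,:2]).astype(np.float32).reshape(-1,1,2)
pts={"top":([(92,160),(100,195),(130,228),(175,242),(225,225),(255,195),(272,170),(150,30),(200,46),(250,62),(303,80),(290,125)],222,312),
"side":([(62,102),(110,147),(150,172),(215,183),(270,172),(305,145),(318,125),(100,82),(160,50),(215,22),(260,47),(300,82)],188,288)}
W={n:np.array([atz(ps[n],[y/8+r0-.5,x/8+c0-.5],205)[:2] for x,y in l]) for n,(l,r0,c0) in pts.items()}
def res(q,ns):
    o=[]
    for n in ns:
        d=W[n]-q[:2];c,s=np.cos(q[2]),np.sin(q[2])
        o+=[cv2.pointPolygonTest(P,(float(c*u+s*v),float(-s*u+c*v)),True) for u,v in d]
    return np.array(o)
for ns in(["top"],["side"],["top","side"]):
    r=least_squares(res,[512,-22,2.78],args=(ns,),loss="soft_l1",diff_step=1e-4);print(ns,r.x.round(3),res(r.x,ns).round(1))
```

```text
['top'] [515.758 -22.443   2.775] [-0.4 -1.7 -2.1 -1.8  0.3  0.9 -0.8 -0.1 -0.7 -1.1 -1.5 -1.4]
['side'] [512.103 -17.965   2.777] [ 0.1 -1.4 -0.8  0.3  0.5  0.7 -0.5  0.2  0.3  0.  -1.9 -0.3]
['top', 'side'] [514.116 -20.553   2.798] [ 1.6  0.7  0.3  0.   0.8  0.2 -2.  -2.8 -3.  -3.1 -3.8 -3.  -0.  -3.
 -3.2 -3.  -2.6 -1.3 -1.6  2.7  3.3  1.2 -0.4  0.9]
```

```bash
python3 -m inch '[[[-0.016,0.02,0],0,1],[[0,0,0.05],0,1],[[0,0,0.1],0,1],[[0,0,0.1],0,1],[[0,0,0.1],0,1],[[0,0,0.08],0,1],[[0,0,0.06],0,1],[[0,0,0.03],0,1],[[0,0,0],0,1],[[0,0,0],0,1]]'
python3 - <<'E'
from h import *
p=eyes.read_camera("side");s=env.state();t=s["eef_pos"];a=s["tcp_rot"][2];z=t[2]+4.6
q=[t[0]+7.3*np.cos(a),t[1]+7.3*np.sin(a),a];print(q,z,s["tcp_rot"],s["ft_force"])
S=10;r0,c0=178,280;im=cv2.resize(np.ascontiguousarray(p["pixels"][r0:r0+58,c0:c0+75,::-1]),None,fx=S,fy=S,interpolation=cv2.INTER_CUBIC)
for P,col in((D(64,60,0,z)[:22],(0,255,0)),(D(60,56,0,205)[:22],(255,0,255))):
    uv=np.array([proj(p,x)[::-1] for x in place(P,q)]);cv2.polylines(im,[np.round((uv-[c0,r0]+.5)*S).astype(np.int32)],True,col,1)
cv2.imwrite("pics/fin.png",im)
E
```

```text
t: 23.85
eef_pos: [520.1, -22.3, 211.2]
tcp_rot: [-3.142, 0.0, 2.78]
ft_force: [1.0, -0.7, 0.0]
opening: 0.628
grip_force: 30.0
[np.float64(513.2349746027346), np.float64(-19.700854751226196), np.float64(2.7802085584684395)] 215.7759941162869 [-3.14156905e+00  3.48110602e-04  2.78020856e+00] [ 0.01362381 -0.25271516 -0.93853966]
```

View pics/fin.png

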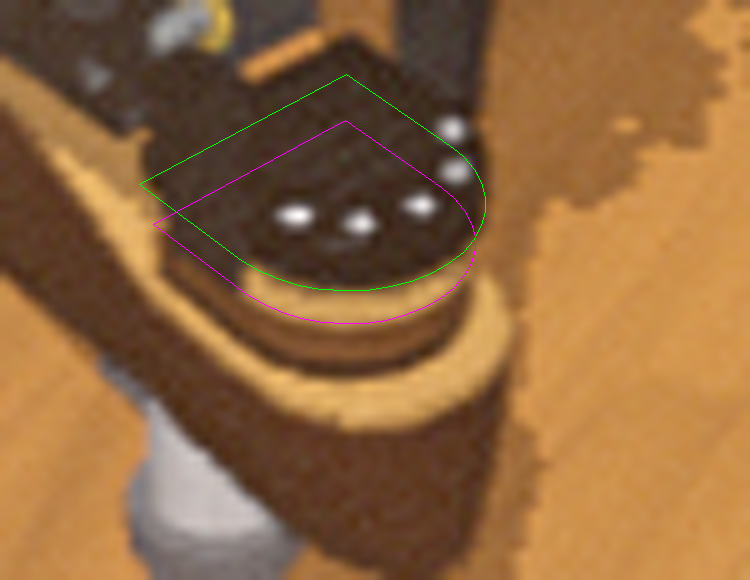

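The side view matches the prediction to about half a pixel. The heel's lower edge is near row 289 and the seat's top edge near row 325, with a visible gap between them.

```bash
python3 -c "
from cell import env
print(env.job_done())"
```

```text
the job is handed in; nothing more can be done
None
```

I opened the damper, took the larger heel off the nail board, and handed the job in with the gripper holding it level about 11 mm above the seat. It is aligned to roughly 1–3 mm by the cameras; the hand-in gave no verdict.

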